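# Two tall stain bottles into the divided crate

### The arm

A 7-joint arm with a two-finger parallel gripper is mounted at the origin on the work surface. World frame = base frame: x ahead of the robot, y to its left, z up, the work surface at z = 0. Lengths are in mm, angles in rad, forces in N, time in s.
With the tool pointing down it reaches from about 350 to 900 mm from the base axis. Payload 7.2 kg.
Tool frame: the origin (TCP) lies at the very end of the fingers, on their centre line; the grasp point (between the pads) lies manip.hold_point_z behind it (manip.hold_point_z is the distance from the TCP to the grasp point, in mm); z points along the fingers, y is the line along which they close (so a half turn about z gives the same grasp; the last joint's range is limited). The gripper opens to 88 mm and grips with 3 to 60 N. Pads are 20 mm wide; open, the fingers measure 115 mm over their backs; the gripper's body (75 mm by 178 mm) begins 61 mm behind the grasp point.
Start: joints at [1.225, 0.411, -0.013, 1.596, 0.006, 1.134, -0.082], TCP at [171.389, -601.046, 183.053] pointing down, gripper open.
Joint ranges: [-2.95, 2.95], [-0.29, 1.99], [-1.47, 1.44], [0.14, 2.54], [-1.03, 4.17], [0.13, 1.85], [-2.86, 2.86]. Speed limits (rad/s): [2.39, 2.39, 3.01, 3.01, 3.14, 3.14, 3.14].

### API

Orientations are given as a unit quaternion [w, x, y, z].
In Python, from workcell import manip, cams, job, find_in, tip_of gives the robot as it stands.
- The arm moves only by the tool drive_tool, never from a script. Its argument "steps" is a list of rows, each a list of 3 entries, a list of its own where there are three numbers: the shift along the world's x, y, z in mm, then the turn, a rotation vector about the world's x, y, z in rad, then the closure, from 0 (fully open) to 1 (shut). In form: [[[x, y, z], [ax, ay, az], hand], ...]. A call has 1 to 8 rows; each row is the pose to reach, as a shift and turn from the pose commanded when the call began; what a row does not reach only later rows make up. A row lasts 1/12 s, in which the tool goes at most 41.7 mm and 7.16 degrees, less where a joint would pass 70% of its speed; a pose out of reach is approached as far as the arm can. A call with a gripper value outside its range is refused whole. The fingers move at their own pace and stop on an object; the grip force is fixed at half the most. Time passes only in rows, so rows that repeat a pose let the fingers close. It gives the time, the measured TCP pose, the force, the opening and the grip force at its end, in the units of the state.
- manip.sense(): the state, without advancing time (a new reading comes with each control period).
- cams.camera(name): name is "scene" or "side" or "wrist"; returns (picture, depth): 420x560x3 uint8, red, green, blue; 420x560 float32, mm along the optical axis (not along the pixel's ray), 0 where there is no reading.
- cams.camera_model(name): a dict with "vertical_fov" (degrees; the focal length in pixels is half the picture's height over the tangent of half this angle, whatever the lens; pixels are square), "cx", "cy" (the principal point, pixels), "R" (3x3) and "t" (3): a world point X has camera coordinates R X + t; the wrist camera has in their place "mount" (4x4, takes a point from camera to tool coordinates, whose origin is the TCP and whose axes are the flange's). Camera axes: x right, y down, z forward; pixel columns grow to the right and rows downward; lengths in mm; the calibration is good to about 2 mm. A picture is of the moment at which its call begins: read the wrist's pose just before it. camera_model takes no time and is no camera call.
- job.close_job(): hands the job in; it is judged then, once.
Trained networks look in the newest picture that a camera, given by its name, has taken for a name from the list of things; names that differ only in an ending like _2 or _b are one class to them, and where a whole thing is asked for, a point or a joint stands for the part that bears it (a point fixed in the world has none). Each returns a list of dicts, best first, with "confidence" (0 to 1); they miss things now and then, are a little off and sometimes report something else, mostly with a low value. They report only what shows in the picture. A call takes as long as a camera call. They do not tell look-alikes from the thing itself.
- find_in(camera, thing): "centre" ([row, column] in pixels, amid what is visible of it).
- tip_of(camera, thing): "centre" ([row, column] in pixels: a listed point, or the origin of a listed thing).
The state is a dict: "clock": time; "joints": joint angles; "joint_velocities": joint speeds; "joint_efforts": joint torques, N m; "ee_pos": TCP position; "orientation": TCP orientation; "wrist_force": force on the tool from outside, world axes, zero at the start; "ft_torque": the same for the moment, N m; "opening": finger opening in mm; "grip_force": force on a finger pad.
Only numpy, scipy, OpenCV 4.12 (cv2) and the standard library are available. Lean on these libraries where they do the work, as an engineer would, in place of code of your own. Each camera call takes 0.05 s, during which the arm holds its last target. There are 200 camera calls.

### The job

Put the two tall brown reagent bottles, which stand on the bench, into the divided plywood crate, each upright in an empty cell of its own. Set them down gently on the crate's floor rather than dropping them in, and leave the white jar standing in its cell.

Things in the scene. Friction and masses are not known exactly. Their poses are not given: they have to be found in the camera images.
- bottle_a: Tall round brown glass bottle, paper label, black cap, 140 mm tall: body 52 mm in diameter up to 80 mm high, narrowing to a 26 mm neck at 96 mm, straight cap 32 mm in diameter from 112 to 140 mm. About 0.26 kg, upright. Origin: centre of its underside, z up. Not meant: the shorter brown bottle (84 mm) and squat brown jar (78 mm) near it.
- bottle_b: Tall round brown glass bottle, paper label, black cap, 140 mm tall: body 52 mm in diameter up to 80 mm high, narrowing to a 26 mm neck at 96 mm, straight cap 32 mm in diameter from 112 to 140 mm. About 0.26 kg, upright. Origin: centre of its underside, z up. The same kind as bottle_a.
- crate: Open plywood crate, 174 mm square, 60 mm high, fixed, turned any way. Walls and floor 6 mm thick; a cross of 6 mm dividers, 52 mm high, makes four cells 78 mm square. Origin: centre of its underside, on the bench; z up, x and y square to its walls; cell centres at x = +-42, y = +-42 mm, their floor at z = 6 mm. The jar takes one cell, three are empty.
- jar: White plastic jar with a white lid, 57 in diameter, 68 tall, standing in the crate cell at +x, +y, within 8 mm of its centre; it stays there. Sizes in mm. Origin at the centre of its underside, z up.
Not all that is in view belongs to the job. Of the things that look like the crate, the largest one is meant.

How it is judged (in metres and radians):
At the end, for the whole second after the job is handed in: Both tall bottles stand in the crate, one per cell, and the white jar still stands in its own cell, each with the underside within 10 mm of the cell's floor, within 10 degrees of upright and at rest (x of bottle_a in the frame of crate between -0.08 and 0.08 m and y of bottle_a in the frame of crate between -0.08 and 0.08 m and z of each of bottle_a, bottle_b, jar in the frame of crate below 0.016 m and angle between each of bottle_a, bottle_b, jar's own z axis and vertical below 0.175 rad and linear speed of each of bottle_a, bottle_b, jar below 0.03 m/s and x of bottle_b in the frame of crate between -0.08 and 0.08 m and y of bottle_b in the frame of crate between -0.08 and 0.08 m and x of jar in the frame of crate between -0.08 and 0.08 m and y of jar in the frame of crate between -0.08 and 0.08 m and x of jar in the frame of crate above 0.02 m and y of jar in the frame of crate above 0.02 m); the robot touches nothing.
It fails at once if one tall bottle is let go with its underside more than 45 mm above the bench (dropped in, or left on the crate's walls) (height (world z) of bottle_a above 0.045 m and contact force between bottle_a and the fingers below 0.01 N).
It fails at once if the other tall bottle is let go with its underside more than 45 mm above the bench (dropped in, or left on the crate's walls) (height (world z) of bottle_b above 0.045 m and contact force between bottle_b and the fingers below 0.01 N).
It also fails if it takes over 58 s, if anything falls off the work surface, if the arm or the gripper's body presses on something with over 40 N, if the wrist force passes 120 N, or if a joint passes its speed limit or range.

## Working session

There is one attempt and no reset: what is moved stays moved. The work goes in short steps, Python scripts to look and compute and a tool call to move; the robot and the scene stay as the last step left them, time stands still between calls to the robot, and variables do not carry over. Pictures are saved under pics/ and viewed, at most 10 in all, crops included, and the job is handed in when it is done.

Besides the shell and the picture viewer there is one more tool, called after ">>>" by a JSON object that holds its "method" and its "body". drive_tool: Moves the arm, as the interface text tells. Its arguments: {"type":"object","properties":{"steps":{"type":"array","items":{"type":"array"}}},"required":["steps"]}

```bash
mkdir -p pics
cat > h.py <<'E'
import numpy as np, cv2
from workcell import manip, cams, job, find_in, tip_of
from scipy.spatial.transform import Rotation as Ro
def model(n,st=None):
    m=cams.camera_model(n); f=210/np.tan(np.radians(m["vertical_fov"])/2)
    if "mount" in m:
        st=st or manip.sense(); M=np.array(m["mount"]); q=st["orientation"]
        R=Ro.from_quat([q[1],q[2],q[3],q[0]]).as_matrix()
        Rc=R@M[:3,:3]; p=R@M[:3,3]+np.array(st["ee_pos"])
    else:
        Rc=np.array(m["R"]).T; p=-Rc@np.array(m["t"])
    return f,m["cx"],m["cy"],Rc,p
def cloud(n,d,mod):
    f,cx,cy,Rc,p=mod; v,u=np.mgrid[:d.shape[0],:d.shape[1]]
    P=np.stack([(u-cx)/f*d,(v-cy)/f*d,d],-1)
    W=P@Rc.T+p; W[d<=0]=np.nan; return W
def look(n):
    st=manip.sense(); mod=model(n,st); im,d=cams.camera(n); return im,d,cloud(n,d,mod),mod
def save(im,name): cv2.imwrite("pics/"+name,cv2.cvtColor(im,cv2.COLOR_RGB2BGR))
E
python3 - <<'E'
from h import *
print(manip.hold_point_z, manip.sense())
ims=[]
for n in("scene","side"):
    im,d,W,mod=look(n); save(im,n+".png"); np.savez(n,im=im,W=W)
    print(n,mod[4].round(),cams.camera_model(n))
    for t in("bottle_a","crate","jar"):
        for r in find_in(n,t)[:6]:
            c=np.array(r["centre"]); i,j=c.round().astype(int); print(n,t,c.round(),round(r["confidence"],2),W[i,j].round())
E
```

```text
18.700000000000003 {'clock': 0.0, 'joints': array([ 1.22480074,  0.41190084, -0.01271953,  1.5970465 ,  0.00558546,
        1.13430198, -0.08222077]), 'joint_velocities': array([-2.38468243e-03, -4.67345231e-04, -2.10606497e-05,  1.96895380e-03,
       -1.70891153e-05,  4.83800173e-05, -8.55743952e-04]), 'joint_efforts': array([ 5.32852864e-04, -5.87956774e+01,  6.42718077e-01, -2.91075647e+01,
       -5.35743451e-02,  1.83191017e-02,  1.42196150e-04]), 'ee_pos': array([ 171.20342133, -600.4946039 ,  182.20750404]), 'orientation': array([-7.94478720e-04,  9.90368556e-01,  1.38453843e-01, -1.61041934e-04]), 'wrist_force': array([0.54059171, 0.43522059, 0.42905554]), 'ft_torque': array([ 0.02994363,  0.02270805, -0.06885068]), 'grip_force': 0.0, 'opening': 88.09011537163553}
scene [1416.   80.  716.] {'vertical_fov': 48.240246070735935, 'cx': 277.45608895191884, 'cy': 206.75898722156677, 'R': array([[-0.1131837 ,  0.99357093,  0.00250232],
       [ 0.57259983,  0.06728613, -0.81706916],
       [-0.81198454, -0.09104608, -0.57653423]]), 't': array([  79.27811261, -230.9933251 , 1569.59541295])}
scene bottle_a [206. 415.] 0.78 [476. 302.  78.]
scene bottle_a [238. 349.] 0.71 [616. 145.  78.]
scene crate [237. 236.] 0.89 [ 571. -113.   21.]
scene crate [224. 123.] 0.77 [ 572. -386.   36.]
scene crate [186. 257.] 0.65 [361. -94.  31.]
scene jar [233. 216.] 0.91 [ 630. -144.   77.]
side [-65. 644. 781.] {'vertical_fov': 53.30849773043262, 'cx': 283.74693527559145, 'cy': 208.52243423910687, 'R': array([[-0.77866192, -0.62744202,  0.00145429],
       [-0.40845228,  0.50513127, -0.76026912],
       [ 0.47629018, -0.59258662, -0.64960661]]), 't': array([352.21155073, 242.33768677, 919.89124294])}
side bottle_a [223. 205.] 0.83 [573. 165.  73.]
side bottle_a [285. 199.] 0.57 [431. 313.  82.]
side crate [220. 333.] 0.63 [356. -92.  26.]
side crate [151. 333.] 0.63 [ 552. -386.   19.]
side jar [167. 278.] 0.8 [ 586. -139.   73.]
```

View pics/scene.png

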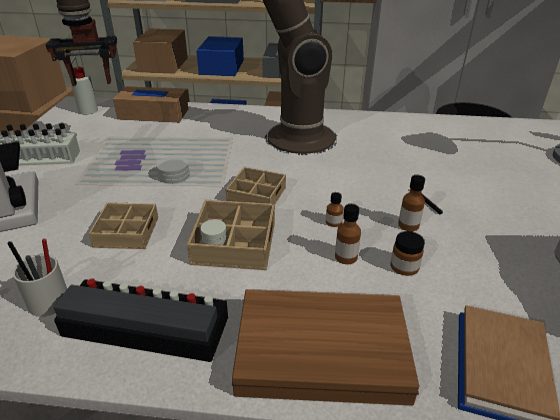

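View pics/side.png

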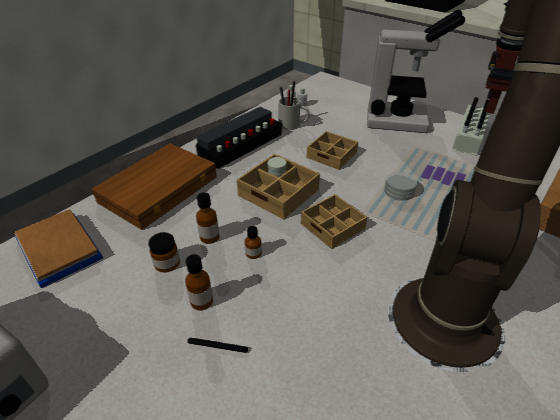

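The tall bottles are at scene pixels (350,235) and (413,203). Possible mix-ups are the small bottle at (335,210), the squat jar at (407,252), and the small crates at (125,225) and (257,187). The crate I want is the largest, at (233,235), with the white jar in it at (213,233).

Run:
```python
from h import *
tops=[];A=[]
for n in("scene","side"):
    z=np.load(n+".npz"); W=z["W"]; P=W[np.isfinite(W).all(-1)]; A.append(P)
    for name,c in(("A",(470,312)),("B",(600,155))):
        Q=P[np.hypot(*(P[:,:2]-c).T)<60]
        zm=np.percentile(Q[Q[:,2]>110][:,2],95)
        T=Q[Q[:,2]>zm-4]; print(n,name,"zmax",zm.round(1),"n",len(T),"centre",cv2.minEnclosingCircle(T[:,:2].astype(np.float32)),T[:,:2].mean(0).round(1))
        B=Q[(Q[:,2]>20)&(Q[:,2]<75)]; 
        from scipy.optimize import least_squares
        for r,S in((26,B),(16,Q[(Q[:,2]>115)&(Q[:,2]<zm-5)])):
            s=least_squares(lambda x:np.hypot(*(S[:,:2]-x).T)-r,T[:,:2].mean(0),loss="soft_l1"); print("  r",r,len(S),s.x.round(1),abs(s.fun).mean().round(2))
    Q=P[(abs(P[:,0]-570)<150)&(abs(P[:,1]+120)<150)]
    R=Q[(Q[:,2]>54)&(Q[:,2]<64)&(Q[:,0]>440)&(Q[:,1]>-270)]
    print("rim",len(R),cv2.minAreaRect(R[:,:2].astype(np.float32)))
    J=Q[(Q[:,2]>65)&(Q[:,2]<80)&(Q[:,0]>480)&(Q[:,1]>-220)]; print("jar",cv2.minEnclosingCircle(J[:,:2].astype(np.float32)))
    for c in ((640,20),(520,-270)):
        F=P[np.hypot(*(P[:,:2]-c).T)<15]; print("bench",np.median(F[:,2]) if len(F) else None)
P=np.vstack(A)
# crate rim by template: points 54-64
im=np.load("scene.npz")["im"]; im2=np.load("side.npz")["im"]
save(np.hstack([cv2.resize(im[160:290,180:440],None,fx=1.5,fy=1.5,interpolation=cv2.INTER_CUBIC),cv2.resize(im2[145:310,140:330],(390,195)) if 0 else cv2.resize(im2[145:275,140:330],(285,195))]),"crop.png")
```

```text
scene A zmax 143.1 n 87 centre ((451.4870910644531, 301.78717041015625), 18.162424087524414) [452.9 300.7]
  r 26 426 [450.6 301.1] 1.19
  r 16 113 [449.8 301.4] 1.06
scene B zmax 143.1 n 113 centre ((590.3887939453125, 145.14166259765625), 16.676288604736328) [591.6 144.6]
  r 26 452 [589.5 144.8] 0.94
  r 16 129 [589.2 145.2] 0.88
rim 1046 ((568.7598876953125, -118.38754272460938), (181.1967315673828, 174.2653045654297), 0.6241706609725952)
jar ((574.3676147460938, -170.83883666992188), 64.87493896484375)
bench 2.005330667963449
bench 2.335274423558417
side A zmax 141.4 n 149 centre ((449.05810546875, 302.33544921875), 16.96175193786621) [449.1 303.4]
  r 26 391 [450.5 302.7] 0.74
  r 16 109 [450.9 302.5] 0.59
side B zmax 141.7 n 87 centre ((587.9871826171875, 147.52774047851562), 16.14956283569336) [587.5 147.7]
  r 26 324 [589.6 146.6] 0.95
  r 16 91 [589.8 146.2] 0.79
rim 590 ((568.7979736328125, -117.19737243652344), (178.41244506835938, 181.47805786132812), 0.5268860459327698)
jar ((604.3863525390625, -154.45872497558594), 30.22486114501953)
bench 0.5780774329131759
bench 0.8750720298857004
```

View pics/crop.png

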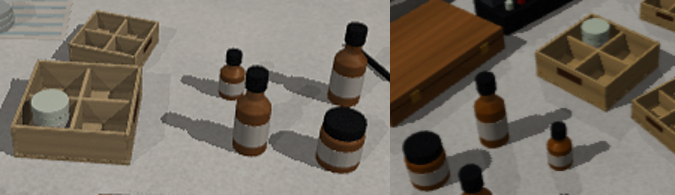

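The crop confirms both tall bottles: A at world (450,302) and B at (590,146), with caps measuring about 141 mm. The crate centre is (569,-118), square to the world axes, and the jar sits at +x/-y in world terms. I'll grip the caps with the TCP at z≈108.

>>> {"method": "drive_tool", "body": {"steps": [[[0, 0, 40], [0, 0, 0], 0], [[0, 0, 80], [0, 0, 0], 0], [[18, 32, 100], [0, 0, 0], 0], [[36, 64, 100], [0, 0, 0], 0], [[54, 96, 100], [0, 0, 0], 0], [[72, 128, 100], [0, 0, 0], 0], [[90, 160, 100], [0, 0, 0], 0], [[108, 192, 100], [0, 0, 0], 0]]}}

```text
clock: 1.07
ee_pos: [279.9, -407.4, 283.3]
orientation: [0.0, 0.99, 0.138, 0.0]
wrist_force: [1.2, -0.1, 0.8]
opening: 87.6
grip_force: 0.0
```

>>> {"method": "drive_tool", "body": {"steps": [[[18, 32, 0], [0, 0, 0], 0], [[36, 64, 0], [0, 0, 0], 0], [[54, 96, 0], [0, 0, 0], 0], [[72, 128, 0], [0, 0, 0], 0], [[90, 160, 0], [0, 0, 0], 0], [[108, 192, 0], [0, 0, 0], 0], [[126, 224, 0], [0, 0, 0], 0], [[144, 256, 0], [0, 0, 0], 0]]}}

```text
clock: 1.73
ee_pos: [423.9, -151.4, 283.5]
orientation: [0.0, 0.99, 0.138, 0.0]
wrist_force: [0.1, -0.3, -0.2]
opening: 87.8
grip_force: 0.0
```

>>> {"method": "drive_tool", "body": {"steps": [[[18, 32, 0], [0, 0, 0], 0], [[36, 64, 0], [0, 0, 0], 0], [[54, 96, 0], [0, 0, 0], 0], [[72, 128, 0], [0, 0, 0], 0], [[90, 160, 0], [0, 0, 0], 0], [[108, 192, 0], [0, 0, 0], 0], [[126, 224, 0], [0, 0, 0], 0], [[144, 256, 0], [0, 0, 0], 0]]}}

```text
clock: 2.4
ee_pos: [568.1, 104.4, 283.1]
orientation: [0.0, 0.99, 0.138, 0.0]
wrist_force: [0.5, -0.2, 0.0]
opening: 87.8
grip_force: 0.0
```

>>> {"method": "drive_tool", "body": {"steps": [[[10, 20, 0], [0, 0, 0], 0], [[21, 41, -20], [0, 0, 0], 0], [[21, 41, -50], [0, 0, 0], 0], [[21, 41, -70], [0, 0, 0], 0], [[21, 41, -80], [0, 0, 0], 0], [[21, 41, -80], [0, 0, 0], 0]]}}

```text
clock: 2.9
ee_pos: [587.2, 143.2, 200.7]
orientation: [0.0, 0.99, 0.138, -0.002]
wrist_force: [-0.4, -0.4, 0.6]
opening: 87.6
grip_force: 0.0
```

Run:
```python
from h import *
im,d,W,mod=look("wrist"); save(im,"w1.png")
s=manip.sense(); print(s["ee_pos"],mod[4])
P=W[np.isfinite(W).all(-1)]
T=P[(P[:,2]>130)&(P[:,2]<150)&(np.hypot(P[:,0]-589,P[:,1]-146)<35)]
print(len(T),T[:,2].max() if len(T) else 0, cv2.minEnclosingCircle(T[:,:2].astype(np.float32)) if len(T) else 0)
```

```text
[588.04072185 143.5020999  202.62589844] [664.38613289 165.30992199 401.21428086]
1199 141.52714905302395 ((591.5706176757812, 145.92062377929688), 15.97449016571045)
```

View pics/w1.png

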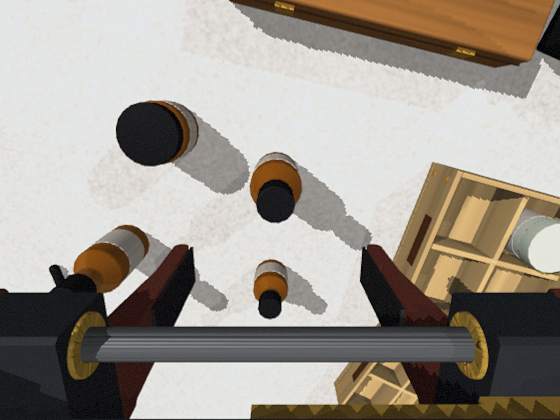

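The wrist view shows the target cap at about (275,200), which gives world (591,146). The small bottle is at (270,295) and the squat jar at (150,130), both lower. I'll descend onto the cap.

>>> {"method": "drive_tool", "body": {"steps": [[[2, 2, 0], [0, 0, 0], 0], [[2, 2, -20], [0, 0, 0], 0], [[2, 2, -40], [0, 0, 0], 0], [[2, 2, -60], [0, 0, 0], 0], [[2, 2, -80], [0, 0, 0], 0], [[2, 2, -94], [0, 0, 0], 0], [[2, 2, -94], [0, 0, 0], 0], [[2, 2, -94], [0, 0, 0], 0]]}}

```text
clock: 3.62
ee_pos: [591.1, 146.0, 110.2]
orientation: [-0.0, 0.99, 0.138, 0.001]
wrist_force: [-0.0, -0.0, -0.1]
opening: 87.6
grip_force: 0.0
```

>>> {"method": "drive_tool", "body": {"steps": [[[0, 0, 0], [0, 0, 0], 0.4], [[0, 0, 0], [0, 0, 0], 0.5], [[0, 0, 0], [0, 0, 0], 0.6], [[0, 0, 0], [0, 0, 0], 0.7], [[0, 0, 0], [0, 0, 0], 0.8], [[0, 0, 0], [0, 0, 0], 1], [[0, 0, 0], [0, 0, 0], 1], [[0, 0, 0], [0, 0, 0], 1]]}}

```text
clock: 4.28
ee_pos: [590.4, 145.9, 109.1]
orientation: [0.0, 0.99, 0.138, -0.0]
wrist_force: [0.1, 0.3, 0.5]
opening: 37.7
grip_force: 0.0
```

>>> {"method": "drive_tool", "body": {"steps": [[[0, 0, 0], [0, 0, 0], 1], [[0, 0, 0], [0, 0, 0], 1], [[0, 0, 0], [0, 0, 0], 1], [[0, 0, 0], [0, 0, 0], 1], [[0, 0, 0], [0, 0, 0], 1]]}}

```text
clock: 4.7
ee_pos: [590.4, 146.0, 109.0]
orientation: [0.0, 0.99, 0.138, -0.0]
wrist_force: [-0.2, 0.2, 0.5]
opening: 4.4
grip_force: 0.0
```

>>> {"method": "drive_tool", "body": {"steps": [[[0, 0, 8], [0, 0, 0], 1], [[0, 0, 24], [0, 0, 0], 1], [[0, 0, 44], [0, 0, 0], 1], [[0, 0, 64], [0, 0, 0], 1], [[0, 0, 80], [0, 0, 0], 1], [[0, 0, 90], [0, 0, 0], 1], [[0, 0, 90], [0, 0, 0], 1]]}}

```text
clock: 5.28
ee_pos: [591.6, 146.5, 201.8]
orientation: [-0.0, 0.99, 0.138, 0.002]
wrist_force: [0.2, 0.9, 0.2]
opening: 0.6
grip_force: 0.0
```

The fingers closed on nothing, so I'll look before trying again.

Run:
```python
from h import *
im,d,W,mod=look("scene"); im2,d2,W2,_=look("side")
save(np.hstack([cv2.resize(im[60:300,260:460],(400,480)),cv2.resize(im2[60:300,120:320],(400,480))]),"miss.png")
for w in(W,W2):
    P=w[np.isfinite(w).all(-1)]; T=P[(P[:,2]>134)&(P[:,2]<147)&(np.hypot(P[:,0]-590,P[:,1]-146)<80)]
    print(len(T),np.median(T,0).round(1) if len(T) else "")
    T=P[(P[:,2]>150)&(P[:,2]<260)&(np.hypot(P[:,0]-590,P[:,1]-146)<120)]
    for z in range(150,260,10):
        S=T[(T[:,2]>z)&(T[:,2]<z+10)]
        if len(S): print(z,len(S),S.min(0).round(),S.max(0).round())
print(manip.sense()["joints"])
```

```text
146 [595.  144.3 141.5]
240 32 [583. 134. 243.] [605. 156. 250.]
250 59 [582. 134. 250.] [605. 158. 260.]
100 [585.6 148.3 140.3]
230 1 [579. 147. 239.] [579. 147. 239.]
240 38 [577. 137. 240.] [599. 159. 249.]
250 49 [576. 135. 250.] [598. 159. 260.]
[ 0.11182921  0.43689513 -0.60102311  1.58905259  0.26026004  1.19661068
 -1.83410333]
```

View pics/miss.png

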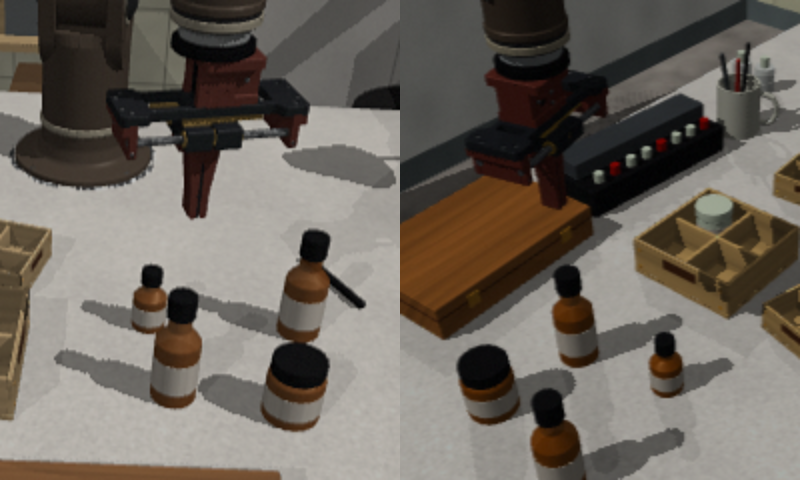

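The fingertips show at z≈241 while the reported TCP is at 202, a gap of about 40 mm. I'll check whether the gap also existed at the start with the fingers open.

Run:
```python
from h import *
for n in("scene","side"):
    W=np.load(n+".npz")["W"]; P=W[np.isfinite(W).all(-1)]
    T=P[(np.hypot(P[:,0]-171,P[:,1]+601)<75)&(P[:,2]>60)]
    h=np.histogram(T[:,2],bins=range(60,320,10)); print(n,list(zip(h[1],h[0])))
for n in("scene","side"):
    im,d,W,_=look(n);P=W[np.isfinite(W).all(-1)]
    T=P[(np.hypot(P[:,0]-591,P[:,1]-146)<25)&(P[:,2]>150)]; print(n,np.sort(T[:,2])[:8].round(1))
im,d,W,mod=look("wrist"); f,cx,cy,Rc,p=mod
for zz in(0,-40):
    X=Rc.T@(manip.sense()["ee_pos"]+np.array([0,0,-zz])-p); print("tip px",zz,cx+f*X[0]/X[2],cy+f*X[1]/X[2],X[2])
save(im,"w2.png")
```

```text
scene [(np.int64(60), np.int64(0)), (np.int64(70), np.int64(0)), (np.int64(80), np.int64(0)), (np.int64(90), np.int64(0)), (np.int64(100), np.int64(0)), (np.int64(110), np.int64(0)), (np.int64(120), np.int64(0)), (np.int64(130), np.int64(0)), (np.int64(140), np.int64(0)), (np.int64(150), np.int64(0)), (np.int64(160), np.int64(0)), (np.int64(170), np.int64(0)), (np.int64(180), np.int64(0)), (np.int64(190), np.int64(0)), (np.int64(200), np.int64(0)), (np.int64(210), np.int64(0)), (np.int64(220), np.int64(17)), (np.int64(230), np.int64(33)), (np.int64(240), np.int64(32)), (np.int64(250), np.int64(39)), (np.int64(260), np.int64(37)), (np.int64(270), np.int64(44)), (np.int64(280), np.int64(44)), (np.int64(290), np.int64(46)), (np.int64(300), np.int64(37))]
side [(np.int64(60), np.int64(0)), (np.int64(70), np.int64(0)), (np.int64(80), np.int64(0)), (np.int64(90), np.int64(0)), (np.int64(100), np.int64(0)), (np.int64(110), np.int64(0)), (np.int64(120), np.int64(0)), (np.int64(130), np.int64(0)), (np.int64(140), np.int64(0)), (np.int64(150), np.int64(0)), (np.int64(160), np.int64(0)), (np.int64(170), np.int64(0)), (np.int64(180), np.int64(0)), (np.int64(190), np.int64(0)), (np.int64(200), np.int64(0)), (np.int64(210), np.int64(0)), (np.int64(220), np.int64(27)), (np.int64(230), np.int64(40)), (np.int64(240), np.int64(41)), (np.int64(250), np.int64(35)), (np.int64(260), np.int64(31)), (np.int64(270), np.int64(27)), (np.int64(280), np.int64(38)), (np.int64(290), np.int64(14)), (np.int64(300), np.int64(4))]
scene [240.4 240.7 241.8 241.9 242.2 242.4 242.4 243. ]
side [237.5 238.2 239.9 240.3 240.4 240.4 240.5 240.7]
tip px 0 277.2227449573763 239.07649865051198 215.2176420044069
tip px -40 277.2706494156314 267.36284740701484 176.88773614267564
```

View pics/w2.png

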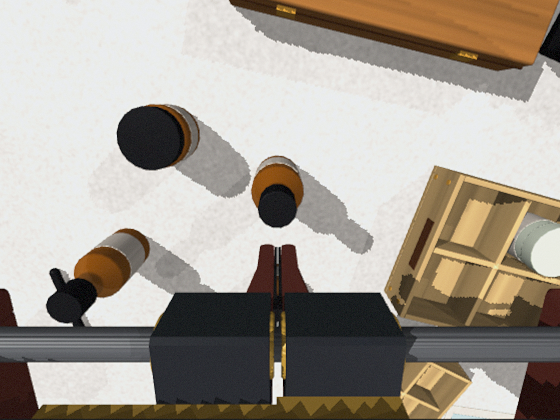

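The gap is constant: the fingertips really end about 38 mm above the reported TCP, and the lateral position is right. So the cap grasp needs TCP z≈70. I'll reopen and descend 130 mm.

>>> {"method": "drive_tool", "body": {"steps": [[[0, 0, 0], [0, 0, 0], 0], [[0, 0, 0], [0, 0, 0], 0], [[0, 0, 0], [0, 0, 0], 0], [[0, 0, 0], [0, 0, 0], 0], [[0, 0, 0], [0, 0, 0], 0], [[0, 0, 0], [0, 0, 0], 0], [[0, 0, 0], [0, 0, 0], 0], [[0, 0, -20], [0, 0, 0], 0]]}}

```text
clock: 6.2
ee_pos: [592.6, 146.9, 182.4]
orientation: [-0.0, 0.99, 0.138, 0.003]
wrist_force: [-0.3, 0.2, -0.2]
opening: 50.1
grip_force: 0.0
```

>>> {"method": "drive_tool", "body": {"steps": [[[0, 0, -10], [0, 0, 0], 0], [[0, 0, -30], [0, 0, 0], 0], [[0, 0, -50], [0, 0, 0], 0], [[0, 0, -70], [0, 0, 0], 0], [[0, 0, -90], [0, 0, 0], 0], [[0, 0, -102], [0, 0, 0], 0], [[0, 0, -110], [0, 0, 0], 0], [[0, 0, -110], [0, 0, 0], 0]]}}

```text
clock: 6.87
ee_pos: [589.4, 145.6, 67.4]
orientation: [0.0, 0.99, 0.139, -0.001]
wrist_force: [-0.1, 0.2, -0.3]
opening: 87.7
grip_force: 0.0
```

>>> {"method": "drive_tool", "body": {"steps": [[[0, 0, 0], [0, 0, 0], 0.4], [[0, 0, 0], [0, 0, 0], 0.5], [[0, 0, 0], [0, 0, 0], 0.6], [[0, 0, 0], [0, 0, 0], 0.7], [[0, 0, 0], [0, 0, 0], 0.8], [[0, 0, 0], [0, 0, 0], 1], [[0, 0, 0], [0, 0, 0], 1], [[0, 0, 0], [0, 0, 0], 1]]}}

```text
clock: 7.53
ee_pos: [590.4, 145.9, 69.2]
orientation: [0.0, 0.99, 0.138, 0.0]
wrist_force: [-0.5, 0.8, 0.3]
opening: 37.8
grip_force: 0.0
```

>>> {"method": "drive_tool", "body": {"steps": [[[0, 0, 0], [0, 0, 0], 1], [[0, 0, 0], [0, 0, 0], 1], [[0, 0, 0], [0, 0, 0], 1], [[0, 0, 0], [0, 0, 0], 1]]}}

```text
clock: 7.87
ee_pos: [590.4, 146.0, 69.1]
orientation: [0.0, 0.99, 0.138, 0.0]
wrist_force: [-0.2, -0.8, 0.1]
opening: 31.5
grip_force: 30.0
```

The cap is gripped: opening 31.5 mm at 30 N. Next I lift it and carry it to the empty cell at (611,-76).

>>> {"method": "drive_tool", "body": {"steps": [[[0, 0, 5], [0, 0, 0], 1], [[0, 0, 15], [0, 0, 0], 1], [[0, 0, 30], [0, 0, 0], 1], [[0, 0, 48], [0, 0, 0], 1], [[0, 0, 66], [0, 0, 0], 1], [[0, 0, 84], [0, 0, 0], 1], [[0, 0, 95], [0, 0, 0], 1], [[0, 0, 95], [0, 0, 0], 1]]}}

```text
clock: 8.53
ee_pos: [591.8, 146.6, 167.2]
orientation: [-0.0, 0.99, 0.138, 0.002]
wrist_force: [0.7, 1.1, -1.1]
opening: 31.2
grip_force: 30.0
```

>>> {"method": "drive_tool", "body": {"steps": [[[1, -10, 0], [0, 0, 0], 1], [[3, -30, 0], [0, 0, 0], 1], [[5, -55, 0], [0, 0, 0], 1], [[7, -80, 0], [0, 0, 0], 1], [[9, -105, 0], [0, 0, 0], 1], [[11, -130, 0], [0, 0, 0], 1], [[13, -145, 0], [0, 0, 0], 1], [[13, -150, 0], [0, 0, 0], 1]]}}

```text
clock: 9.2
ee_pos: [602.7, -9.2, 162.3]
orientation: [0.001, 0.991, 0.136, -0.001]
wrist_force: [0.5, 0.1, -2.3]
opening: 31.1
grip_force: 30.0
```

>>> {"method": "drive_tool", "body": {"steps": [[[2, -10, 0], [0, 0, 0], 1], [[4, -25, 0], [0, 0, 0], 1], [[6, -40, 0], [0, 0, 0], 1], [[7, -55, 0], [0, 0, 0], 1], [[7, -66, 0], [0, 0, 0], 1], [[7, -72, 0], [0, 0, 0], 1], [[7, -72, 0], [0, 0, 0], 1], [[7, -72, 0], [0, 0, 0], 1]]}}

```text
clock: 9.87
ee_pos: [610.2, -75.3, 163.9]
orientation: [-0.0, 0.99, 0.139, -0.0]
wrist_force: [0.5, -0.3, -1.8]
opening: 30.9
grip_force: 30.0
```

Run:
```python
from h import *
ims=[]
for n in("scene","side"):
    im,d,W,_=look(n); P=W[np.isfinite(W).all(-1)]
    B=P[(P[:,2]>105)&(P[:,2]<172)&(np.hypot(P[:,0]-611,P[:,1]+76)<50)]
    s=[]
    from scipy.optimize import least_squares
    print(n,len(B),least_squares(lambda x:np.hypot(*(B[:,:2]-x).T)-26,[611,-76],loss="soft_l1").x.round(1), "zmin",np.percentile(B[:,2],1))
    R=P[(P[:,2]>56)&(P[:,2]<64)&(abs(P[:,0]-569)<105)&(abs(P[:,1]+118)<105)]; print(cv2.minAreaRect(R[:,:2].astype(np.float32)), R[:,:2].min(0),R[:,:2].max(0))
    ims.append(cv2.resize(im[60:300,140:340] if n=="scene" else im[60:300,180:380],(400,480)))
save(np.hstack(ims),"over.png")
print(manip.sense()["ee_pos"],manip.sense()["opening"])
```

```text
scene 628 [609.5 -76.2] zmin 105.71827719405718
((569.2841186523438, -118.74598693847656), (180.53970336914062, 174.36793518066406), 0.7751469612121582) [ 479.37381391 -206.55590775] [659.7666047  -30.58709519]
side 383 [609.3 -73.9] zmin 106.13637235815439
((567.9183349609375, -116.58025360107422), (178.3893280029297, 178.1870880126953), 1.0985182523727417) [ 479.56045861 -206.29327155] [658.2961951 -26.460962 ]
[610.35492725 -74.53871802 164.1056644 ] 31.36762895158405
```

View pics/over.png

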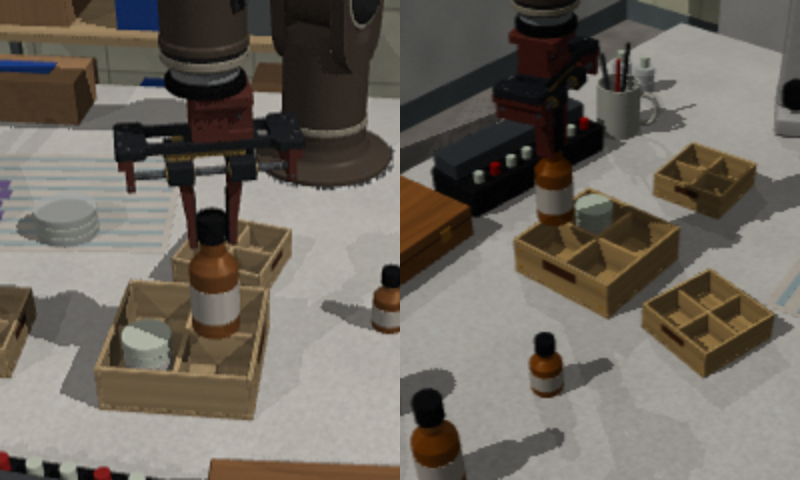

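The bottle hangs upright over the front-right empty cell, at about (215,290) in the left half. I'll lower it to the floor with the last few mm slow.

>>> {"method": "drive_tool", "body": {"steps": [[[0, -1, -12], [0, 0, 0], 1], [[0, -1, -27], [0, 0, 0], 1], [[0, -1, -42], [0, 0, 0], 1], [[0, -1, -56], [0, 0, 0], 1], [[0, -1, -68], [0, 0, 0], 1], [[0, -1, -77], [0, 0, 0], 1], [[0, -1, -83], [0, 0, 0], 1], [[0, -1, -85], [0, 0, 0], 1]]}}

```text
clock: 10.63
ee_pos: [609.9, -76.8, 77.8]
orientation: [-0.0, 0.99, 0.139, -0.001]
wrist_force: [-0.4, 0.5, -1.7]
opening: 30.7
grip_force: 30.0
```

>>> {"method": "drive_tool", "body": {"steps": [[[0, 0, 0], [0, 0, 0], 1], [[0, 0, 0], [0, 0, 0], 1], [[0, 0, -1], [0, 0, 0], 1], [[0, 0, -2], [0, 0, 0], 1], [[0, 0, -2.5], [0, 0, 0], 1], [[0, 0, -2.5], [0, 0, 0], 1]]}}

```text
clock: 11.13
ee_pos: [610.4, -77.1, 76.7]
orientation: [0.0, 0.99, 0.138, 0.0]
wrist_force: [-0.2, -0.1, -1.9]
opening: 31.1
grip_force: 30.0
```

>>> {"method": "drive_tool", "body": {"steps": [[[0, 0, -0.7], [0, 0, 0], 1], [[0, 0, -1.4], [0, 0, 0], 1], [[0, 0, -2], [0, 0, 0], 1], [[0, 0, -2], [0, 0, 0], 1], [[0, 0, -2], [0, 0, 0], 1]]}}

```text
clock: 11.55
ee_pos: [610.7, -77.0, 75.1]
orientation: [0.0, 0.99, 0.138, 0.0]
wrist_force: [-1.8, 0.2, 4.1]
opening: 30.7
grip_force: 30.0
```

It is touching the floor. I'll release and rise.

>>> {"method": "drive_tool", "body": {"steps": [[[0, 0, 0], [0, 0, 0], 0.6], [[0, 0, 0], [0, 0, 0], 0.5], [[0, 0, 0], [0, 0, 0], 0.4], [[0, 0, 0], [0, 0, 0], 0.3], [[0, 0, 0], [0, 0, 0], 0.2], [[0, 0, 0], [0, 0, 0], 0.1], [[0, 0, 0], [0, 0, 0], 0], [[0, 0, 0], [0, 0, 0], 0]]}}

```text
clock: 12.22
ee_pos: [610.4, -77.0, 74.5]
orientation: [0.0, 0.99, 0.138, -0.0]
wrist_force: [0.1, -0.6, 0.2]
opening: 78.3
grip_force: 0.0
```

>>> {"method": "drive_tool", "body": {"steps": [[[0, 0, 10], [0, 0, 0], 0], [[0, 0, 30], [0, 0, 0], 0], [[0, 0, 55], [0, 0, 0], 0], [[0, 0, 85], [0, 0, 0], 0], [[0, 0, 115], [0, 0, 0], 0], [[-8, 20, 125], [0, 0, 0], 0], [[-20, 55, 125], [0, 0, 0], 0], [[-35, 90, 125], [0, 0, 0], 0]]}}

```text
clock: 12.88
ee_pos: [576.1, 12.9, 201.4]
orientation: [0.0, 0.991, 0.137, 0.002]
wrist_force: [0.1, 0.8, 0.2]
opening: 87.6
grip_force: 0.0
```

>>> {"method": "drive_tool", "body": {"steps": [[[-14, 34, 0], [0, 0, 0], 0], [[-28, 68, 0], [0, 0, 0], 0], [[-42, 102, 0], [0, 0, 0], 0], [[-56, 136, 0], [0, 0, 0], 0], [[-70, 170, 0], [0, 0, 0], 0], [[-84, 204, 0], [0, 0, 0], 0], [[-98, 238, 0], [0, 0, 0], 0], [[-110, 265, 0], [0, 0, 0], 0]]}}

```text
clock: 13.55
ee_pos: [463.9, 280.8, 200.7]
orientation: [-0.0, 0.99, 0.139, 0.001]
wrist_force: [0.6, 0.4, 0.7]
opening: 88.0
grip_force: 0.0
```

>>> {"method": "drive_tool", "body": {"steps": [[[-8, 14, 0], [0, 0, 0], 0], [[-14, 24, 0], [0, 0, 0], 0], [[-14.5, 24, -10], [0, 0, 0], 0], [[-14.5, 24, -25], [0, 0, 0], 0], [[-14.5, 24, -25], [0, 0, 0], 0]]}}

```text
clock: 13.97
ee_pos: [450.6, 299.4, 171.9]
orientation: [0.001, 0.99, 0.138, -0.002]
wrist_force: [0.5, -0.8, -0.9]
opening: 87.7
grip_force: 0.0
```

Run:
```python
from h import *
im,d,W,mod=look("wrist"); print(manip.sense()["ee_pos"])
P=W[np.isfinite(W).all(-1)]
T=P[(P[:,2]>134)&(P[:,2]<147)&(np.hypot(P[:,0]-451,P[:,1]-302)<40)]
print(len(T),cv2.minEnclosingCircle(T[:,:2].astype(np.float32)) if len(T) else 0)
im,d,W,_=look("scene"); P=W[np.isfinite(W).all(-1)]
T=P[(P[:,2]>135)&(P[:,2]<160)&(np.hypot(P[:,0]-610,P[:,1]+77)<40)]; print(len(T),np.percentile(T[:,2],95),T.mean(0))
```

```text
[450.94141269 299.6535616  173.03717256]
1422 ((452.81439208984375, 302.3956604003906), 15.821369171142578)
168 149.46688551392512 [615.85428733 -76.8472917  145.32721127]
```

Wrist and scene views agree on cap A, and the first bottle stands in its cell with its top at about 147. I'll descend and grip.

>>> {"method": "drive_tool", "body": {"steps": [[[0.5, 0.5, 0], [0, 0, 0], 0], [[0.5, 0.5, -18], [0, 0, 0], 0], [[0.5, 0.5, -38], [0, 0, 0], 0], [[0.5, 0.5, -58], [0, 0, 0], 0], [[0.5, 0.5, -78], [0, 0, 0], 0], [[0.5, 0.5, -95], [0, 0, 0], 0], [[0.5, 0.5, -105], [0, 0, 0], 0], [[0.5, 0.5, -105], [0, 0, 0], 0.2]]}}

```text
clock: 14.73
ee_pos: [451.0, 301.4, 68.1]
orientation: [0.001, 0.99, 0.138, -0.001]
wrist_force: [-0.4, 0.5, 0.4]
opening: 84.0
grip_force: 0.0
```

>>> {"method": "drive_tool", "body": {"steps": [[[0, 0, 0], [0, 0, 0], 0.4], [[0, 0, 0], [0, 0, 0], 0.5], [[0, 0, 0], [0, 0, 0], 0.6], [[0, 0, 0], [0, 0, 0], 0.7], [[0, 0, 0], [0, 0, 0], 0.8], [[0, 0, 0], [0, 0, 0], 1], [[0, 0, 0], [0, 0, 0], 1], [[0, 0, 0], [0, 0, 0], 1]]}}

```text
clock: 15.4
ee_pos: [451.4, 302.4, 69.6]
orientation: [0.0, 0.99, 0.138, 0.0]
wrist_force: [-0.2, -0.2, 1.0]
opening: 31.4
grip_force: 24.4
```

>>> {"method": "drive_tool", "body": {"steps": [[[0, 0, 0], [0, 0, 0], 1], [[0, 0, 0], [0, 0, 0], 1], [[0, 0, 0], [0, 0, 0], 1], [[0, 0, 0], [0, 0, 0], 1]]}}

```text
clock: 15.73
ee_pos: [451.5, 302.4, 69.7]
orientation: [0.0, 0.99, 0.138, 0.0]
wrist_force: [0.1, -0.8, 3.8]
opening: 31.2
grip_force: 30.0
```

>>> {"method": "drive_tool", "body": {"steps": [[[0, 0, 5], [0, 0, 0], 1], [[0, 0, 15], [0, 0, 0], 1], [[0, 0, 32], [0, 0, 0], 1], [[0, 0, 52], [0, 0, 0], 1], [[0, 0, 72], [0, 0, 0], 1], [[0, 0, 92], [0, 0, 0], 1], [[0, 0, 105], [0, 0, 0], 1], [[0, 0, 110], [0, 0, 0], 1]]}}

```text
clock: 16.4
ee_pos: [452.0, 303.3, 182.3]
orientation: [-0.001, 0.99, 0.139, 0.001]
wrist_force: [-0.3, 0.5, -2.6]
opening: 31.3
grip_force: 30.0
```

>>> {"method": "drive_tool", "body": {"steps": [[[2, -10, 0], [0, 0, 0], 1], [[6, -30, 0], [0, 0, 0], 1], [[11, -55, 0], [0, 0, 0], 1], [[17, -85, 0], [0, 0, 0], 1], [[23, -115, 0], [0, 0, 0], 1], [[29, -145, 0], [0, 0, 0], 1], [[35, -175, 0], [0, 0, 0], 1], [[41, -205, 0], [0, 0, 0], 1]]}}

```text
clock: 17.07
ee_pos: [491.5, 94.8, 178.5]
orientation: [0.0, 0.99, 0.138, -0.001]
wrist_force: [0.4, 1.0, -3.1]
opening: 31.2
grip_force: 30.0
```

>>> {"method": "drive_tool", "body": {"steps": [[[6, -30, 0], [0, 0, 0], 1], [[12, -60, 0], [0, 0, 0], 1], [[18, -90, 0], [0, 0, 0], 1], [[24, -120, 0], [0, 0, 0], 1], [[30, -145, 0], [0, 0, 0], 1], [[33, -163, 0], [0, 0, 0], 1], [[34, -171, 0], [0, 0, 0], 1], [[34, -174, 0], [0, 0, 0], 1]]}}

```text
clock: 17.73
ee_pos: [525.4, -78.6, 178.4]
orientation: [-0.0, 0.991, 0.137, -0.001]
wrist_force: [-0.5, 0.5, -2.7]
opening: 31.5
grip_force: 30.0
```

>>> {"method": "drive_tool", "body": {"steps": [[[0, 0, 0], [0, 0, 0], 1], [[0, 0, 0], [0, 0, 0], 1], [[0, 0, -8], [0, 0, 0], 1], [[0, 0, -14], [0, 0, 0], 1], [[0, 0, -14], [0, 0, 0], 1]]}}

```text
clock: 18.15
ee_pos: [525.3, -75.6, 163.9]
orientation: [-0.0, 0.99, 0.139, -0.001]
wrist_force: [1.0, -0.1, -2.9]
opening: 31.4
grip_force: 30.0
```

Run:
```python
from h import *
from scipy.optimize import least_squares
ims=[]
for n in("scene","side"):
    im,d,W,_=look(n); P=W[np.isfinite(W).all(-1)]
    for c,lo,hi in(((526,-76),105,172),((610,-77),65,85)):
        B=P[(P[:,2]>lo)&(P[:,2]<hi)&(np.hypot(P[:,0]-c[0],P[:,1]-c[1])<38)]
        print(n,len(B),least_squares(lambda x:np.hypot(*(B[:,:2]-x).T)-26,c,loss="soft_l1").x.round(1))
    ims.append(cv2.resize(im[60:300,140:340] if n=="scene" else im[60:300,180:380],(400,480)))
save(np.hstack(ims),"over2.png"); print(manip.sense()["ee_pos"])
```

```text
scene 533 [524.5 -76.6]
scene 172 [609.3 -78.1]
side 411 [524.7 -75.4]
side 104 [609.9 -76.9]
[526.00494831 -75.90383805 165.03017189]
```

View pics/over2.png

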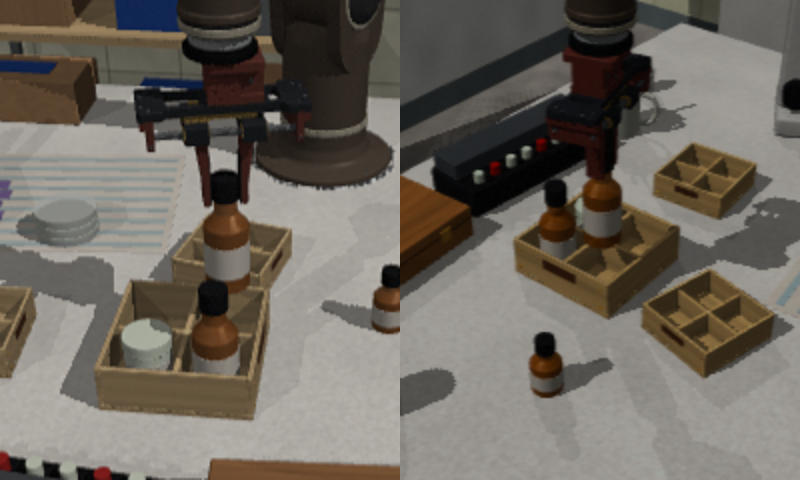

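The first bottle stands in the front-right cell at (215,340). The second hangs over the back-right cell at (225,250). I'll lower it gently.

>>> {"method": "drive_tool", "body": {"steps": [[[0, 0, -12], [0, 0, 0], 1], [[0, 0, -27], [0, 0, 0], 1], [[0, 0, -42], [0, 0, 0], 1], [[0, 0, -56], [0, 0, 0], 1], [[0, 0, -68], [0, 0, 0], 1], [[0, 0, -77], [0, 0, 0], 1], [[0, 0, -83], [0, 0, 0], 1], [[0, 0, -86], [0, 0, 0], 1]]}}

```text
clock: 18.92
ee_pos: [526.1, -76.5, 78.6]
orientation: [-0.0, 0.99, 0.139, -0.0]
wrist_force: [-0.4, -0.8, -2.1]
opening: 31.1
grip_force: 30.0
```

>>> {"method": "drive_tool", "body": {"steps": [[[0, 0, 0], [0, 0, 0], 1], [[0, 0, 0], [0, 0, 0], 1], [[0, 0, -1], [0, 0, 0], 1], [[0, 0, -2], [0, 0, 0], 1], [[0, 0, -3], [0, 0, 0], 1], [[0, 0, -4], [0, 0, 0], 1], [[0, 0, -4], [0, 0, 0], 1], [[0, 0, -4], [0, 0, 0], 1]]}}

```text
clock: 19.58
ee_pos: [526.6, -76.6, 75.7]
orientation: [0.0, 0.99, 0.138, 0.0]
wrist_force: [-0.1, -0.2, -2.4]
opening: 31.1
grip_force: 30.0
```

>>> {"method": "drive_tool", "body": {"steps": [[[0, 0, -0.7], [0, 0, 0], 1], [[0, 0, -1.2], [0, 0, 0], 1], [[0, 0, -1.2], [0, 0, 0], 1], [[0, 0, -1.2], [0, 0, 0], 1]]}}

```text
clock: 19.92
ee_pos: [527.1, -76.6, 75.6]
orientation: [0.0, 0.99, 0.138, 0.001]
wrist_force: [-3.0, 0.2, 10.3]
opening: 31.5
grip_force: 30.0
```

Contact confirmed (force went from -2.4 to +10 N). I'll back off 1 mm, release, and retreat upward.

>>> {"method": "drive_tool", "body": {"steps": [[[0, 0, 1], [0, 0, 0], 1], [[0, 0, 1], [0, 0, 0], 0.6], [[0, 0, 1], [0, 0, 0], 0.5], [[0, 0, 1], [0, 0, 0], 0.4], [[0, 0, 1], [0, 0, 0], 0.3], [[0, 0, 1], [0, 0, 0], 0.2], [[0, 0, 1], [0, 0, 0], 0.1], [[0, 0, 1], [0, 0, 0], 0.1]]}}

```text
clock: 20.58
ee_pos: [526.4, -76.5, 75.3]
orientation: [-0.0, 0.99, 0.138, -0.0]
wrist_force: [-0.2, -0.9, 0.4]
opening: 71.7
grip_force: 0.0
```

>>> {"method": "drive_tool", "body": {"steps": [[[0, 0, 10], [0, 0, 0], 0.1], [[0, 0, 30], [0, 0, 0], 0.1], [[0, 0, 55], [0, 0, 0], 0.1], [[0, 0, 85], [0, 0, 0], 0.1], [[0, 0, 115], [0, 0, 0], 0.1], [[0, 0, 140], [0, 0, 0], 0.1], [[0, 0, 150], [0, 0, 0], 0.1], [[0, 0, 150], [0, 0, 0], 0.1]]}}

```text
clock: 21.25
ee_pos: [527.9, -76.5, 228.2]
orientation: [0.001, 0.99, 0.138, 0.002]
wrist_force: [-0.6, -0.0, -1.4]
opening: 79.3
grip_force: 0.0
```

Run:
```python
from h import *
ims=[]
for n in("scene","side"):
    im,d,W,_=look(n); P=W[np.isfinite(W).all(-1)]
    for c in((526,-76),(610,-77)):
        for lo,hi in((70,84),(137,155)):
            T=P[(P[:,2]>lo)&(P[:,2]<hi)&(np.hypot(P[:,0]-c[0],P[:,1]-c[1])<38)]; print(n,c,lo,len(T),T.mean(0).round(1),T[:,2].max().round(1))
    ims.append(cv2.resize(im[60:300,140:340] if n=="scene" else im[60:300,180:380],(400,480)))
save(np.hstack(ims),"end.png"); print(manip.sense()["ee_pos"],manip.sense()["clock"])
```

```text
scene (526, -76) 70 55 [543.3 -61.7  76.7] 83.8
scene (526, -76) 137 134 [531.6 -76.6 145.8] 150.5
scene (610, -77) 70 111 [629.8 -75.   76.8] 83.9
scene (610, -77) 137 155 [614.9 -76.8 145.9] 150.3
side (526, -76) 70 73 [512.9 -60.3  77.4] 83.8
side (526, -76) 137 95 [522.8 -72.3 144.7] 149.9
side (610, -77) 70 71 [597.1 -60.2  77.2] 83.6
side (610, -77) 137 83 [606.3 -72.7 144.8] 148.8
[525.94671614 -76.69496272 224.72004663] 21.35
```

View pics/end.png

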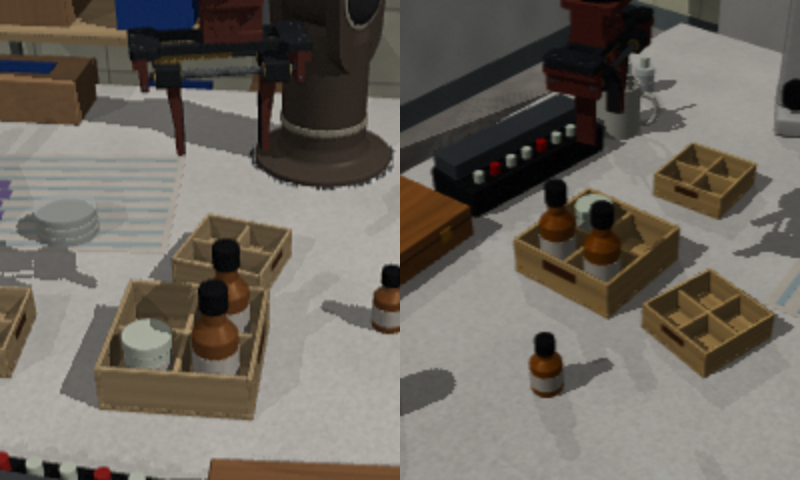

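Both bottles stand upright in their own cells, at (215,340) and (230,290). The jar is undisturbed at (147,343), and the gripper is clear of everything.

```bash
python3 -c "
from workcell import job
print(job.close_job())"
```

```text
the job is handed in; nothing more can be done
None
```

Both tall bottles stand upright in their own crate cells, each lowered to floor contact before release; the jar is undisturbed and the job was handed in at about 21 s, with no verdict returned.

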